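# Slide the pan to the small ring, then lift the tomato out with tongs

## Task

Slide the small pan by its handle across the warming plate, without lifting or tipping it, until it stands centred on the small ring, and let go of it with the tomato still inside. Then pick up the kitchen tongs, close them on the tomato and lift it at least 10 cm above where it lay, over the pan; never touch the tomato with the gripper itself, and leave everything else where it is. Finish while still holding the tongs with the tomato up in the air: do not put anything down.

Things in the scene. Friction and masses are not known exactly. Their poses are not given: they have to be found in the camera images.
- plate: Fixed low warming plate with a black top, 220 (its x) x 360 (its y) x 28 mm high, on the worktop. Origin: centre of its underside; its flat top is 28 mm above that. z up. A small control knob sticks 10 mm out of its front (-x) side.
- zone_large: Large marked place on the plate's top: a double ring, 156 mm across, flat print. Origin: its centre, at the level of the plate's top. The pan stands on it at the start. It may be the left or the right one; the two places are 180 mm apart along the plate's y.
- zone_small: Small marked place on the plate's top: a single ring, 90 mm across, flat print. Origin: its centre, at the level of the plate's top. The pan belongs here.
- pan: Loose steel pan, 0.55 kg, round, 136 mm across the rim, 116 mm across the flat base, 22 mm high, floor 4 mm, walls 3 mm. Origin: centre of its underside; z up. Its handle runs along its own -x: a straight level black bar 18 mm wide, 12 mm high (14 to 26 mm above the underside), 80 to 200 mm from the pan's centre. Slides with up to about 8 N.
- pan_handle (a point): Point in the middle of the pan handle's section, 135 mm from the pan's centre along its -x, 20 mm above the pan's underside.
- tomato: Loose red tomato with a green stalk, about 57 mm across and 62 mm tall with the stalk, 83 g, firm, standing on the pan's floor. Origin: centre of its underside; z up through the stalk.
- tomato_mid (a point): Middle of the tomato, 31 mm above its underside along its z.
- tongs: Loose sprung kitchen tongs, 0.14 kg, 263 mm long, lying so that the two arms close sideways (level). Own x runs from hinge to tips, y across the arms, z up. Origin: on the underside, midway between the two black grips, near the balance point. Upright hinge post (20 mm across, 32 mm high) at x = -120 mm. The spring keeps them open; both arms move evenly about the post.
- tongs_grip (a point): Middle between the grips, 17 mm above the tongs' underside: take hold here. Each grip is flat, black, 70 mm long (x -35 to +35), z 6 to 28 mm; 64 mm over their outsides when open, about 44 mm (and parallel) when the tips meet the tomato. The spring pushes out with 6.5 N on each grip when open, 9.5 N when on the tomato; squeezing with 25 to 45 N holds the tomato well.
- tongs_tip (a point): Middle between the tips, 120 mm ahead of the tongs' origin, 16 mm above the underside. Tips are shallow upright V-shaped plates 46 mm long, z 0 to 32 mm above the underside; open they stand about 100 mm apart. Every 1 mm of squeeze over the grips brings the tips 2 mm together. With the grips squeezed to 52 mm the tips still clear the tomato by about 9 mm a side, and the spring keeps the tongs firm in the gripper.
- tongs_left (a joint): Closing angle of the left tongs arm about the hinge post: 0 fully open, about 0.085 closed on the tomato, 0.15 fully closed.
- salt_shaker: Bystander: salt shaker, 44 mm across, 90 mm tall. Origin: centre of its underside.
- fork: Bystander: table fork, 196 mm long, 13 mm high, flat on the worktop. Origin: centre of its underside.
- tin: Bystander: low round tin, 86 mm across, 40 mm tall. Origin: centre of its underside.
There are look-alikes about, which are no part of the job. What is meant by the tomato is not pink, and is the smaller of those in its own colour.

How it is judged:
On the way, in this order (a step that is already met when the one before it is completed fails the run):
1. the pan stands at rest, let go, within 20 mm of the small ring's centre, with the tomato inside (horizontal distance between pan and zone_small below 0.02 m and linear speed of pan below 0.01 m/s and contact force between the fingers and pan below 0.1 N and horizontal distance between tomato_mid and pan below 0.055 m and z of tomato_mid in the frame of pan below 0.05 m), for 0.2 s.
2. the gripper holds the tongs, and the tongs are closed on the tomato (contact force between the fingers and tongs above 1 N and contact force between tongs and tomato above 0.5 N and value of joint tongs_left above 0.05 rad and distance between tomato_mid and tongs_tip below 0.035 m), for 0.2 s.
At the end, for the whole second after the job is handed in: Tongs in the gripper; the tomato held still by their tips (middle within 35 mm of the tips' middle), nothing else carrying it, its middle over 120 mm above the pan's underside and within 80 mm of its centre sideways; the pan on the plate within 20 mm of the small ring's centre (z of tomato_mid in the frame of pan above 0.12 m and horizontal distance between tomato_mid and pan below 0.08 m and distance between tomato_mid and tongs_tip below 0.035 m and linear speed of tomato below 0.03 m/s and contact force between tongs and tomato above 0.3 N and contact force between the fingers and tongs above 1 N and value of joint tongs_left above 0.05 rad and contact force between each of the fingers, the arm and tomato below 0.1 N and contact force between tongs and pan below 0.1 N and contact force between tongs and plate below 0.1 N and horizontal distance between pan and zone_small below 0.02 m and z of pan in the frame of plate below 0.033 m and linear speed of pan below 0.01 m/s); the arm keeps its last pose, push and grip.
It fails at once if the pan is lifted more than 8 mm off the plate or tipped more than 0.15 rad (z of pan in the frame of plate above 0.036 m or angle between pan's own z axis and vertical above 0.15 rad).
It fails at once if the gripper touches the tomato (contact force between any of the fingers, the arm and tomato above 0.5 N).
It fails at once if a bystander is moved more than 40 mm (distance of any of salt_shaker, fork, tin from where it was at the start of the episode above 0.04 m).
It also fails if it takes over 61 s, if anything falls off the work surface, if the arm or the gripper's body presses on something with over 40 N, if the wrist force passes 120 N, or if a joint passes its speed limit or range.

## Robot

A 6-joint arm with a two-finger parallel gripper is mounted at the origin on a cart in front of the work surface, level with it; the furniture and walls round the work are solid. World frame = base frame: x ahead of the robot, y to its left, z up, the work surface at z = 0. Lengths are in m, angles in rad, forces in N, time in s.
With the tool pointing down it reaches from about 0.325 to 0.9 m from the base axis. Payload 6.1 kg.
Tool frame: the origin (TCP) lies midway between the tips of the shut fingers; the grasp point (between the pads) lies 19 mm behind it; z points along the fingers, y is the line along which they close (so a half turn about z gives the same grasp; the last joint's range is limited). The gripper opens to 85 mm and grips with 20 to 120 N. Pads are 22 mm wide; open, the fingers measure 114 mm over their backs; the gripper's body (76 mm by 85 mm) begins 54 mm behind the grasp point. The pads swing forward as they close: fully open they stand 13 mm farther back than shut.
Start: joints at [-1.466, 0.22, 1.526, -0, 1.395, -0.126], TCP at [0.143, -0.608, 0.231] pointing down, gripper open.
Joint ranges: [-2.98, 2.98], [-0.91, 2.08], [0.09, 2.57], [-1.24, 4.39], [0.2, 2.65], [-2.68, 2.68]. Speed limits (rad/s): [2.57, 2.57, 3.01, 3.14, 3.14, 3.14].

## Interface

Orientations are given as [roll, pitch, yaw] about the fixed x, y, z axes, in that order (R = Rz(yaw) Ry(pitch) Rx(roll)).
In Python, from plant import movep, move_l, set_joints, gripper_to, hold, inverse_kinematics, observe, get_image, get_calibration, Unreachable, job_done gives the robot as it stands. Calls block until the motion is done:
- movep(position, orientation): joint-space move of the TCP to a pose.
- move_l(position, feed=0.15, rotation=None, max_force=None): straight line of the TCP; rotation=None keeps the orientation; feed is the mean speed in m/s. With max_force (N) it stops when the force on the tool has changed by that much, and returns True; else False.
- set_joints(angles): joint-space move.
- gripper_to(opening, f_grip=None): finger opening in m; f_grip is the grip in N (None keeps the last); returns when the fingers have stopped.
- hold(seconds).
- inverse_kinematics(position, orientation): joint angles nearest the present ones, or None.
- observe(): the state.
- get_image(name): name is "scene" or "side" or "wrist"; returns (picture, depth): 400x640x3 uint8, red, green, blue; 400x640 float32, m along the optical axis (not along the pixel's ray), 0 where there is no reading.
- get_calibration(name): a dict with "intrinsics" (3x3 intrinsics, pixels), "dist_coeffs" ([k1, k2, p1, p2, k3] as OpenCV has them; the pictures are not rectified), "world_from_camera" (4x4, takes a point from camera to world coordinates). Camera axes: x right, y down, z forward; pixel columns grow to the right and rows downward; lengths in m; the calibration is good to about 2 mm. A picture is of the moment at which its call begins: read the wrist's pose just before it. get_calibration takes no time and is no camera call; for the wrist camera it gives the pose at the moment of the call.
A pose or a line that the arm cannot do raises Unreachable and nothing moves.
- job_done(): hands the job in; it is judged then, once.
The state is a dict: "time_s": time; "q": joint angles; "joint_velocities": joint speeds; "joint_torque": joint torques, N m; "eef_pos": TCP position; "tcp_rot": TCP orientation; "ft_force": force on the tool from outside, world axes, zero at the start; "torque": the same for the moment, N m; "opening": finger opening in m; "grasp_force": force on a finger pad.
Only numpy, scipy, OpenCV 4.12 (cv2) and the standard library are available. Lean on these libraries where they do the work, as an engineer would, in place of code of your own. Each camera call takes 0.05 s, during which the arm holds its last target. There are 200 camera calls.

## Working session

There is one attempt and no reset: what is moved stays moved. The work goes in short steps, each a Python script; the robot and the scene stay as the last script left them, time stands still between calls to the robot, and variables do not carry over. Pictures are saved under pics/ and viewed, at most 11 in all, crops included, and the job is handed in when it is done.

```bash
ls; mkdir -p pics; cat > h.py <<'E'
import numpy as np, cv2
from plant import *
def snap(n):
    c=get_calibration(n); im,d=get_image(n); return im,d,c
def cloud(d,c):
    K=np.array(c["intrinsics"]);D=np.array(c["dist_coeffs"]);T=np.array(c["world_from_camera"])
    h,w=d.shape
    u,v=np.meshgrid(np.arange(w),np.arange(h))
    p=cv2.undistortPoints(np.stack([u,v],-1).reshape(-1,1,2).astype(np.float64),K,D).reshape(h,w,2)
    P=np.dstack([p[...,0]*d,p[...,1]*d,d])
    W=P@T[:3,:3].T+T[:3,3]; W[d<=0]=np.nan
    return W
E
python3 - <<'E'
from h import *
for n in ("scene","side"):
    im,d,c=snap(n); cv2.imwrite(f"pics/{n}0.png",im[...,::-1]); np.savez(f"{n}0.npz",im=im,d=d,W=cloud(d,c))
    print(n,np.round(c["world_from_camera"],2).tolist())
print(observe()["time_s"])
E
```

```text
pics
scene [[-0.42, -0.5, 0.76, -0.42], [-0.91, 0.22, -0.35, 0.11], [0.01, -0.84, -0.55, 0.72], [0.0, 0.0, 0.0, 1.0]]
side [[-0.87, 0.3, -0.39, 0.95], [0.49, 0.5, -0.71, 0.64], [-0.02, -0.81, -0.59, 0.83], [0.0, 0.0, 0.0, 1.0]]
0.1
```

View pics/scene0.png

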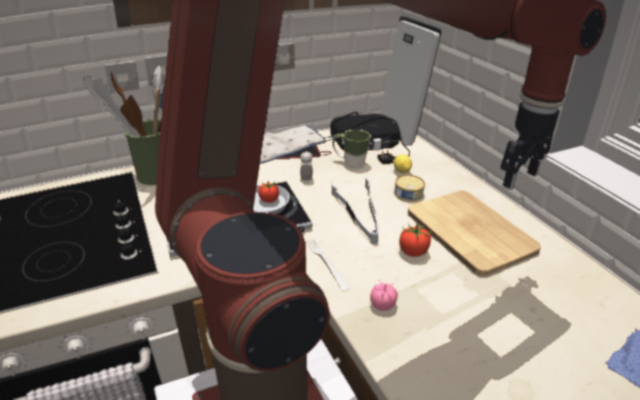

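View pics/side0.png

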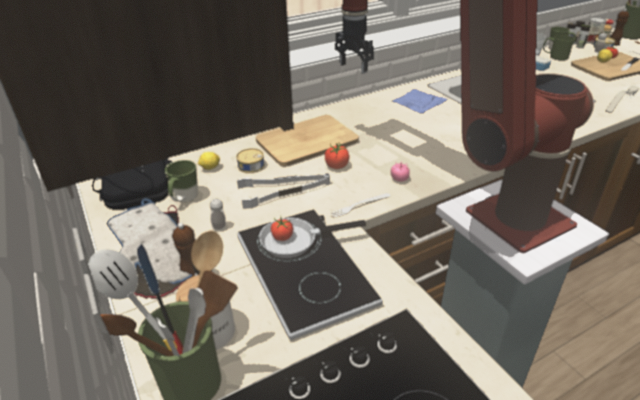

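Candidates: red tomato in the pan at side (282,229), larger red at (337,156), and a pink one at (400,172). The one in the pan is the smaller red, so it is the one meant. The small ring is at (320,288), the handle at (345,224) and the tongs at (285,188), tips towards the left.

```bash
python3 - <<'E'
from h import *
z=np.load("side0.npz");W=z["W"];im=z["im"]
for n,(u,v) in dict(tom=(282,229),bigtom=(337,156),ring=(320,288),handle=(345,224),hend=(362,224),hinge=(326,180),tipA=(242,182),tipB=(247,203),grA=(290,180),grB=(290,190),salt=(217,215),fork=(360,207),tin=(250,160),cupb=(285,120),cupb2=(50,180),cupb3=(288,60),pl1=(240,228),pl2=(314,212),pl3=(380,300),pl4=(293,330),bowl=(290,250),wood=(183,243)).items():
    print(n,np.round(np.nanmedian(W[v-1:v+2,u-1:u+2].reshape(-1,3),0),3))
c=im[130:350,200:420][...,::-1]; cv2.imwrite("pics/crop.png",cv2.resize(c,(600,600),interpolation=cv2.INTER_CUBIC))
E
```

```text
tom [ 0.601 -0.202  0.076]
bigtom [ 0.299 -0.449  0.055]
ring [ 0.595 -0.03   0.028]
handle [ 0.447 -0.165  0.054]
hend [ 0.41  -0.145  0.051]
hinge [ 0.366 -0.4    0.02 ]
tipA [ 0.582 -0.518  0.02 ]
tipB [ 0.609 -0.416  0.02 ]
grA [ 0.453 -0.461  0.015]
grB [ 0.481 -0.406  0.023]
salt [ 0.711 -0.362  0.054]
fork [ 0.337 -0.262 -0.001]
tin [ 0.523 -0.596  0.035]
cupb [0.698 0.072 0.513]
cupb2 [1.003 0.061 0.512]
cupb3 [0.688 0.072 0.598]
pl1 [ 0.66  -0.348 -0.001]
pl2 [ 0.475 -0.274  0.029]
pl3 [0.498 0.062 0.022]
pl4 [0.7   0.045 0.029]
bowl [ 0.598 -0.171  0.032]
wood [ 0.833 -0.201  0.137]
```

View pics/crop.png

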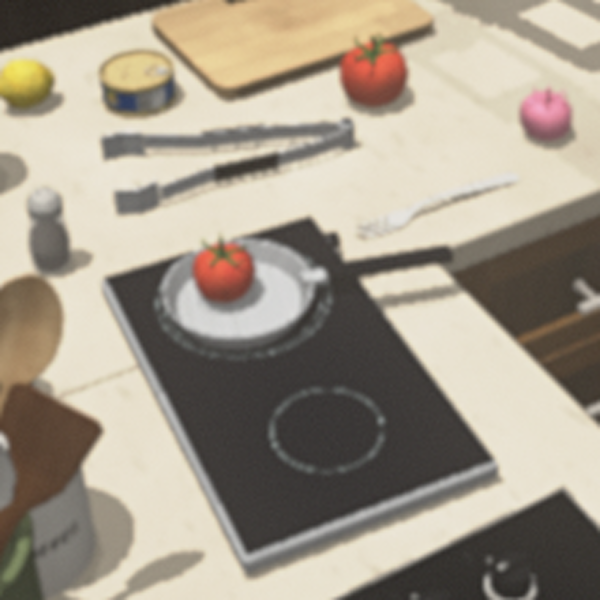

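The crop shows the small red tomato in the pan on the double ring, the handle pointing towards the robot, and the single ring free beside it. Next: a closer look from above with the wrist camera.

```bash
python3 - <<'E'
from h import *
o=observe(); print(o["tcp_rot"],o["q"])
movep([0.45,-0.42,0.33],[np.pi,0,-np.pi/2]); 
o=observe();print(o["time_s"],np.round(o["q"],2),np.round(o["tcp_rot"],2))
im,d,c=snap("wrist");print(np.round(c["world_from_camera"],3).tolist()); cv2.imwrite("pics/w_t.png",im[...,::-1]);np.savez("wt.npz",im=im,d=d,W=cloud(d,c))
movep([0.48,-0.12,0.36],[np.pi,0,-np.pi/2])
im,d,c=snap("wrist");cv2.imwrite("pics/w_p.png",im[...,::-1]);np.savez("wp.npz",im=im,d=d,W=cloud(d,c))
print(observe()["time_s"])
a=cv2.imread("pics/w_t.png");b=cv2.imread("pics/w_p.png")
cv2.imwrite("pics/both.png",cv2.resize(np.vstack([a,b]),(480,600),interpolation=cv2.INTER_AREA))
E
```

```text
[-3.13981612e+00 -2.22983349e-04  2.30792784e-01] [-1.46611531e+00  2.21136166e-01  1.52751932e+00 -2.27179396e-06
  1.39472764e+00 -1.26111567e-01]
2.15 [-0.88  0.15  1.42 -0.    1.57  2.26] [ 3.14  0.   -1.57]
[[-1.0, -0.0, 0.0, 0.448], [-0.0, 0.962, 0.274, -0.489], [-0.0, 0.274, -0.962, 0.471], [0.0, 0.0, 0.0, 1.0]]Traceback (most recent call last):
  File "<stdin>", line 6, in <module>
plant.Unreachable: the arm cannot take that pose within its joint ranges
```

```bash
python3 - <<'E'
from h import *
movep([0.47,-0.12,0.36],[np.pi,0,0])
im,d,c=snap("wrist");cv2.imwrite("pics/w_p.png",im[...,::-1]);np.savez("wp.npz",im=im,d=d,W=cloud(d,c))
print(observe()["time_s"],observe()["q"].round(2),c["intrinsics"])
a=cv2.imread("pics/w_t.png");b=cv2.imread("pics/w_p.png")
cv2.imwrite("pics/both.png",cv2.resize(np.vstack([a,b]),(480,600),interpolation=cv2.INTER_AREA))
E
```

```text
3.4083 [-0.41 -0.17  1.69 -0.    1.62  1.16] [[288.23650756   0.         317.73206399]
 [  0.         288.23650756 201.16239116]
 [  0.           0.           1.        ]]
```

View pics/both.png

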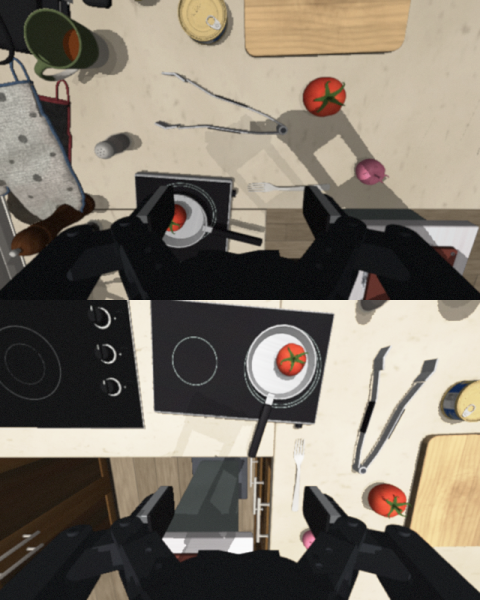

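```bash
cat > meas.py <<'E'
from h import *
def circ(p):
    A=np.c_[2*p,np.ones(len(p))]; s=np.linalg.lstsq(A,(p**2).sum(1),rcond=None)[0]; return s[:2],np.sqrt(s[2]+s[:2]@s[:2])
def meas(im,W):
    x,y,z=W[...,0],W[...,1],W[...,2]; g=im.mean(2); sat=im.max(2).astype(int)-im.min(2)
    out={}
    # plate
    m=(abs(z-.028)<.008)&(g<90)&(x>.42)&(x<.75)&(y>-.40)&(y<.1)
    r=cv2.minAreaRect(W[m][:,:2].astype(np.float32)); out["plate"]=r
    # small ring: bright print
    m=(abs(z-.028)<.006)&(g>80)&(np.hypot(x-.595,y+.03)<.06); 
    if m.sum()>20: out["ring"]=circ(W[m][:,:2])+(m.sum(),)
    return out
E
python3 - <<'E'
from meas import *
f=np.load("wp.npz");im,W=f["im"],f["W"]
x,y,z=W[...,0],W[...,1],W[...,2];g=im.mean(2);sat=im.max(2).astype(int)-im.min(2)
print(meas(im,W))
m=(z>.046)&(z<.054)&(np.hypot(x-.6,y+.195)<.09)&(sat<40)&(g>100)&(np.hypot(x-.6,y+.195)>.055)
print("rim",circ(W[m][:,:2]),m.sum(),np.median(z[m]))
m=(z>.045)&(z<.062)&(g<60)&(x>.38)&(x<.53)&(abs(y+.16)<.06)
p=W[m];print("handle",p.mean(0),m.sum(),cv2.fitLine(p[:,:2].astype(np.float32),cv2.DIST_HUBER,0,.01,.01).ravel(),p.min(0),p.max(0))
m=(z>.03)&(sat>90)&(im[...,0]>100)&(np.hypot(x-.6,y+.2)<.08);print("tom",W[m].mean(0),W[m].min(0),W[m].max(0))
m=(z>.007)&(z<.045)&(x>.34)&(x<.66)&(y<-.36)&(y>-.54)&(g<170)
p=W[m];print("tongs",m.sum(),p.min(0),p.max(0))
np.savez("tg.npz",p=p,g=g[m])
for u,v in [(477,227),(513,69),(573,87)]:
    q=W[v-8:v+9,u-8:u+9].reshape(-1,3);q=q[(q[:,2]>.008)];print(u,v,len(q),np.round(q.mean(0),4),q[:,2].max())
k=np.dstack([im[...,::-1]]).copy();k[m]=(0,0,255)
cv2.imwrite("pics/k.png",cv2.resize(k[40:260,280:620],None,fx=2.2,fy=2.2))
E
```

```text
{'plate': ((0.5885220766067505, -0.17804265022277832), (0.46290817856788635, 0.25266721844673157), 85.68601989746094), 'ring': (array([ 0.59312709, -0.03144839]), np.float64(0.04496096492211016), np.int64(420))}
rim (array([ 0.58564541, -0.2034464 ]), np.float64(0.06613723017119884)) 751 0.04835303291003862
handle [ 0.45732221 -0.1652674   0.05253531] 723 [ 0.95947427 -0.28179634  0.4573222  -0.1652674 ] [ 0.39692163 -0.18753081  0.04611068] [ 0.51029863 -0.1435848   0.05492594]
tom [ 0.59139098 -0.21630279  0.07371829] [ 0.56558649 -0.24428526  0.06363491] [ 0.61817425 -0.19347869  0.08494738]
tongs 2735 [ 0.34952939 -0.5195393   0.0070009 ] [ 0.62068901 -0.39771674  0.03378531]
477 227 159 [ 0.3591 -0.4035  0.0246] 0.033785306450582475
513 69 163 [ 0.6095 -0.4164  0.0233] 0.03342568973833504
573 87 222 [ 0.5837 -0.5171  0.0208] 0.03254338842516097
```

View pics/k.png

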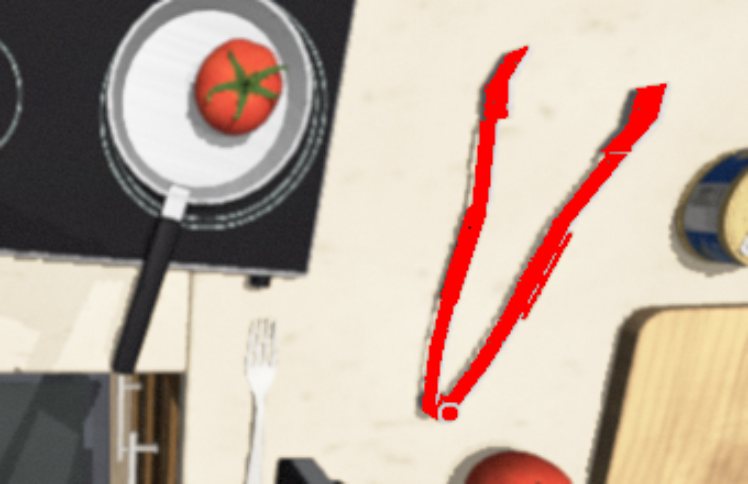

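The red mask covers the tongs: hinge at crop (445,412), tips at (500,85) and (645,100). The pan's rim radius, the ring's radius of 45 mm and the handle's height all match the data given, so I grasp the handle.

```bash
python3 - <<'E'
from h import *
a=-.2857; u=np.array([np.cos(a),np.sin(a),0]); pan=np.array([.587,-.2035,0])
g=pan-.137*u; rot=[np.pi,0,a]
gripper_to(.05,20)
movep(g+[0,0,.15],rot)
print(move_l(g+[0,0,.032],.1,max_force=15))
gripper_to(.024,20); gripper_to(.0,80)
o=observe();print(o["opening"],o["grasp_force"],o["ft_force"],o["torque"],o["time_s"])
t=np.array([.006,.172,0])
for k in (1,2):
    print(move_l(g+[0,0,.032]+t*k/2,.06))
    o=observe();print(o["ft_force"].round(1),o["torque"].round(2),o["eef_pos"].round(4))
hold(.3)
gripper_to(.05,20)
p=observe()["eef_pos"]; move_l([p[0],p[1],.16],.12)
movep([0.45,-0.12,0.36],[np.pi,0,0])
im,d,c=snap("wrist");np.savez("wp2.npz",im=im,d=d,W=cloud(d,c));cv2.imwrite("pics/p2.png",im[...,::-1])
print(observe()["time_s"])
from meas import circ
W=cloud(d,c);x,y,z=W[...,0],W[...,1],W[...,2];gr=im.mean(2);sat=im.max(2).astype(int)-im.min(2)
r=np.hypot(x-.593,y+.031)
m=(z>.046)&(z<.054)&(r<.095)&(sat<40)&(gr>100)&(r>.05);print("rim",circ(W[m][:,:2]),m.sum())
m=(z>.045)&(z<.062)&(gr<60)&(x>.36)&(x<.53)&(abs(y)<.09)
p=W[m];print("handle",p.mean(0),m.sum(),cv2.fitLine(p[:,:2].astype(np.float32),cv2.DIST_HUBER,0,.01,.01).ravel(),p.min(0),p.max(0))
m=(z>.03)&(sat>90)&(im[...,0]>100)&(np.hypot(x-.6,y+.03)<.08);print("tom",W[m].mean(0),W[m].min(0),W[m].max(0))
E
```

```text
False
0.01599334120137885 77.93156504631042 [-2.39765288  0.51147224  3.78605633] [ 0.06566552  0.26161066 -0.09489197] 6.6417
False
[ 0.6 -4.4  3.8] [-0.67 -0.08 -0.38] [ 0.4591 -0.079   0.0323]
False
[-0.1 -4.8  4.2] [-0.83 -0.05 -0.47] [0.4616 0.0069 0.0321]
12.7417
rim (array([ 0.59041267, -0.0333916 ]), np.float64(0.06581150231554073)) 1053
handle [0.46286679 0.00485364 0.05250584] 790 [ 0.9580895  -0.28646916  0.46286678  0.00485364] [ 0.40336343 -0.01684963  0.04567677] [0.51592008 0.0291179  0.05537737]
tom [ 0.59570713 -0.0521222   0.07325669] [ 0.57079483 -0.07676711  0.05970849] [ 0.62361748 -0.02586477  0.08626839]
```

View pics/p2.png

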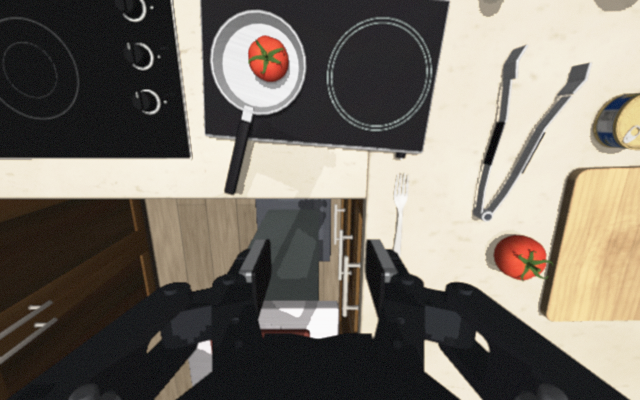

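The pan now stands about 3 mm from the ring's centre, let go, with the tomato inside it at (268,58). The tongs lie at (485,215)–(580,75). Next: a closer look at the tongs.

```bash
python3 - <<'E'
from h import *
gripper_to(.085,25)
a=-.26;u=np.array([np.cos(a),np.sin(a),0])
movep(np.array([.475,-.434,.26])-.09*u,[np.pi,0,a])
im,d,c=snap("wrist");W=cloud(d,c);np.savez("wt3.npz",im=im,d=d,W=W);cv2.imwrite("pics/t3.png",im[...,::-1])
print(observe()["time_s"])
x,y,z=W[...,0],W[...,1],W[...,2]
q=(W-[.475,-.434,0])@np.array([[u[0],-u[1],0],[u[1],u[0],0],[0,0,1]])
m=(q[...,2]>.012)&(q[...,2]<.045)&(abs(q[...,0])<.17)&(abs(q[...,1])<.07)
Q=q[m];print(len(Q))
for lo in np.arange(-.15,.16,.015):
    s=Q[(Q[:,0]>=lo)&(Q[:,0]<lo+.015)]
    if len(s)>5:
        L=s[s[:,1]>np.median([s[:,1].min(),s[:,1].max()])];R=s[s[:,1]<=np.median([s[:,1].min(),s[:,1].max()])]
        tl=L[L[:,2]>np.percentile(L[:,2],60)];tr=R[R[:,2]>np.percentile(R[:,2],60)]
        print(round(lo+.0075,3),len(s),np.round([s[:,1].min(),s[:,1].max(),np.median(tl[:,1]),np.median(tr[:,1]),(np.median(tl[:,1])+np.median(tr[:,1]))/2,s[:,2].max()],4))
E
```

```text
14.4333
1774
-0.142 46 [-0.0696 -0.0618 -0.0641 -0.0676 -0.0658  0.0448]
-0.128 88 [-0.0144  0.0045 -0.0023 -0.0089 -0.0056  0.0344]
-0.113 168 [-0.0184  0.0084 -0.0023 -0.0089 -0.0056  0.034 ]
-0.098 70 [-0.0222  0.0124  0.0097 -0.0194 -0.0049  0.0275]
-0.083 69 [-0.0258  0.0162  0.0136 -0.0233 -0.0048  0.0272]
-0.068 71 [-0.0281  0.0187  0.0167 -0.0256 -0.0044  0.0273]
-0.053 73 [-0.0304  0.0211  0.0197 -0.0278 -0.004   0.028 ]
-0.038 92 [-0.0336  0.0257  0.0232 -0.0311 -0.0039  0.0283]
-0.023 113 [-0.0345  0.0268  0.0255 -0.0331 -0.0038  0.0287]
-0.008 123 [-0.0355  0.0279  0.0265 -0.033  -0.0032  0.0286]
0.007 126 [-0.0363  0.03    0.0276 -0.0347 -0.0036  0.0281]
0.022 131 [-0.0378  0.0309  0.0296 -0.0357 -0.003   0.0285]
0.037 87 [-0.0379  0.0329  0.0299 -0.0353 -0.0027  0.0272]
0.052 83 [-0.043   0.0373  0.0338 -0.0396 -0.0029  0.0273]
0.067 84 [-0.0472  0.0427  0.0397 -0.0446 -0.0025  0.0274]
0.082 87 [-0.0521  0.0478  0.0444 -0.048  -0.0018  0.0279]
0.097 154 [-0.054   0.0511  0.0456 -0.0497 -0.0021  0.0328]
0.112 12 [-0.0549  0.0531  0.0486 -0.0533 -0.0023  0.0315]
```

View pics/t3.png

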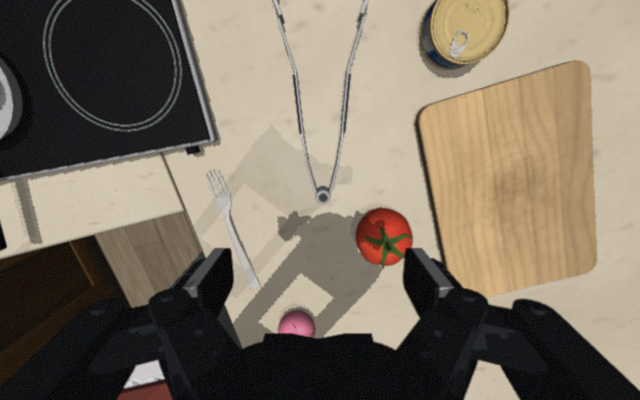

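```bash
python3 - <<'E'
from h import *
a=-.2455;g=np.array([.4702,-.4365,0]);rot=[np.pi,0,a]
movep(g+[0,0,.12],rot)
print(move_l(g+[0,0,-.001],.08,max_force=12)); o=observe();print(o["eef_pos"],o["ft_force"].round(1))
gripper_to(.052,30); o=observe();print(o["opening"],o["grasp_force"],o["ft_force"].round(1))
move_l(g+[0,0,.20],.1)
o=observe();print(o["opening"],o["grasp_force"],o["ft_force"].round(1),o["torque"].round(2))
movep([.46,-.22,.30],[np.pi,0,.5])
im,d,c=snap("wrist");W=cloud(d,c);np.savez("w4.npz",im=im,d=d,W=W);cv2.imwrite("pics/w4.png",im[...,::-1])
o=observe();print(o["time_s"],o["opening"],o["grasp_force"],o["eef_pos"])
im,d,c=snap("side");np.savez("s4.npz",im=im,d=d,W=cloud(d,c))
b=cv2.resize(im[...,::-1],(480,300),interpolation=cv2.INTER_AREA);a=cv2.resize(cv2.imread("pics/w4.png"),(480,300),interpolation=cv2.INTER_AREA)
cv2.imwrite("pics/v4.png",np.vstack([a,b]))
E
```

```text
False
[ 4.70558378e-01 -4.36914569e-01 -3.10681366e-04] [0.5 0.5 1. ]
0.052593694323938324 12.26593628525734 [-1.4  5.5 15.2]
0.0521477113033306 7.892181426286697 [ 0.7 -0.2 -0.3] [-0.02  0.01  0.  ]
20.375 0.051948582523868074 7.8922319412231445 [ 0.45984375 -0.22084889  0.29914381]
```

View pics/v4.png

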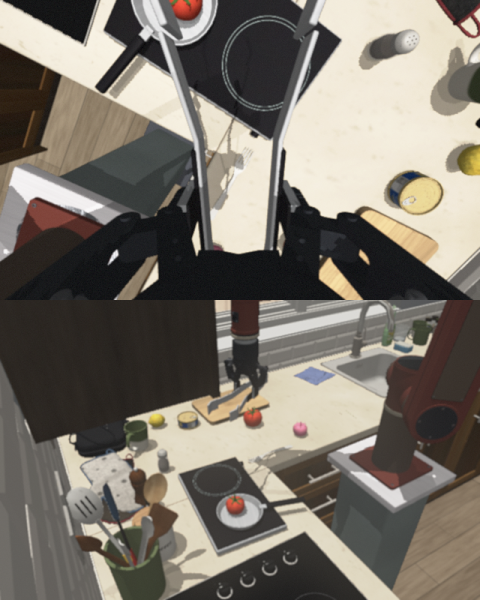

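The tongs are held between the fingers, tips at (170,25) and (305,25) in the upper half; the pan and tomato stand on the small ring. I measure the tongs' pose in the hand and the tomato again.

```bash
python3 - <<'E'
from h import *
f=np.load("w4.npz");im,W=f["im"],f["W"];a=.5
R=np.array([[np.cos(a),np.sin(a),0],[-np.sin(a),np.cos(a),0],[0,0,1]])
q=(W-[.4598,-.2208,.2991])@R.T
m=(abs(q[...,2]-.02)<.05)&(q[...,0]>.02)&(q[...,0]<.2)&(abs(q[...,1])<.08)
Q=q[m]
for lo in np.arange(.02,.16,.015):
    s=Q[(Q[:,0]>=lo)&(Q[:,0]<lo+.015)]
    if len(s)<6: continue
    L=s[s[:,1]>0];Rr=s[s[:,1]<=0]
    for k in (L,Rr):
        if len(k)>3: print(round(lo+.0075,3),len(k),np.round([k[:,1].min(),k[:,1].max(),np.percentile(k[:,2],2),np.percentile(k[:,2],98)],4))
print("xmax L,R",Q[Q[:,1]>0][:,0].max(),Q[Q[:,1]<0][:,0].max())
for n in ("w4","s4","wp2"):
    f=np.load(n+".npz");im,W=f["im"],f["W"];x,y,z=W[...,0],W[...,1],W[...,2];sat=im.max(2).astype(int)-im.min(2)
    m=(z>.03)&(z<.1)&(sat>90)&(im[...,0]>90)&(im[...,0]>im[...,1]*1.6)&(np.hypot(x-.6,y+.04)<.08)
    P=W[m];A=np.c_[2*P,np.ones(len(P))];s=np.linalg.lstsq(A,(P**2).sum(1),rcond=None)[0];print(n,len(P),"sphere",s[:3].round(4),np.sqrt(s[3]+s[:3]@s[:3]).round(4),P.min(0).round(3),P.max(0).round(3))
E
```

```text
0.028 603 [0.0226 0.0283 0.006  0.0256]
0.028 598 [-0.026  -0.0205  0.006   0.0255]
0.042 556 [0.023  0.0286 0.0058 0.0246]
0.042 549 [-0.0266 -0.0208  0.0059  0.0248]
0.058 622 [0.0257 0.0325 0.0055 0.0248]
0.058 618 [-0.0304 -0.0235  0.006   0.0248]
0.073 692 [0.0298 0.0368 0.0058 0.0248]
0.073 679 [-0.0345 -0.0274  0.0057  0.0248]
0.088 773 [0.0333 0.0404 0.0057 0.0249]
0.088 786 [-0.0387 -0.0312  0.0058  0.0249]
0.103 1151 [ 0.0336  0.0412 -0.0006  0.0299]
0.103 1131 [-0.0386 -0.0316 -0.0007  0.0299]
0.118 115 [ 0.0374  0.0403 -0.0026  0.018 ]
0.118 107 [-0.0382 -0.0354 -0.0022  0.0181]
xmax L,R 0.11759058552601365 0.11758922712431746
w4 658 sphere [ 0.5937 -0.0536  0.0538] 0.0254 [ 0.57  -0.078  0.06 ] [ 0.607 -0.039  0.083]
s4 258 sphere [ 0.6019 -0.0473  0.0594] 0.0245 [ 0.58  -0.07   0.064] [ 0.627 -0.024  0.084]
wp2 1009 sphere [ 0.5981 -0.0487  0.0485] 0.0321 [ 0.571 -0.077  0.06 ] [ 0.624 -0.026  0.086]
```

```bash
python3 - <<'E'
from h import *
g=np.array([.4932,-.1084,0]);rot=[np.pi,0,.5]
movep(g+[0,0,.19],rot)
print(move_l(g+[0,0,.052],.06,max_force=5)); o=observe();print(o["eef_pos"].round(4),o["ft_force"].round(1),o["opening"])
im,d,c=snap("side");a=im[100:400,150:550][...,::-1]
gripper_to(.03,35);hold(.4); o=observe();print(o["ft_force"].round(1),o["opening"],o["grasp_force"],o["time_s"])
im,d,c=snap("side");b=im[100:400,150:550][...,::-1]
cv2.imwrite("pics/g.png",np.vstack([a,b]))
E
```

```text
False
[ 0.4934 -0.1085  0.0523] [ 0.6  0.  -1. ] 0.05223743513659253
[-0.  -0.1 -0.9] 0.03934892468176279 36.31244480609894 24.2583
```

View pics/g.png

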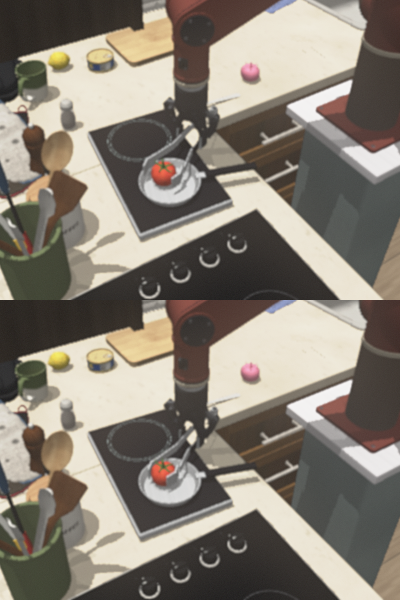

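The tongs are now closed on the tomato (lower half, (163,475)), but the opening of 39 mm is under the expected 44, so I check the tomato's place between the tips before lifting.

```bash
python3 - <<'E'
from h import *
a=.5;R=np.array([[np.cos(a),np.sin(a),0],[-np.sin(a),np.cos(a),0],[0,0,1]])
o=observe()
for n in ("side","wrist"):
    im,d,c=snap(n);W=cloud(d,c);q=(W-o["eef_pos"])@R.T
    sat=im.max(2).astype(int)-im.min(2)
    n1=(abs(q[...,1])<.06)&(q[...,0]>.07)&(q[...,0]<.2)&(q[...,2]<.05)&(q[...,2]>-.005)
    red=n1&(sat>90)&(im[...,0]>im[...,1]*1.6);gr=n1&(sat<45)
    for k,m in (("red",red),("grey",gr)):
        for s,ms in (("L",m&(q[...,1]>0)),("R",m&(q[...,1]<0))):
            P=q[ms]
            if len(P)>5: print(n,k,s,len(P),P.min(0).round(4),P.max(0).round(4),np.median(P,0).round(4))
    P=q[red];A=np.c_[2*P,np.ones(len(P))];s=np.linalg.lstsq(A,(P**2).sum(1),rcond=None)[0];print("sph",s[:3].round(4))
cv2.imwrite("pics/w5.png",im[...,::-1])
E
```

```text
side red L 145 [0.1034 0.0003 0.0077] [0.1486 0.0226 0.0328] [0.1352 0.011  0.0235]
side red R 104 [ 0.0996 -0.024   0.0094] [ 0.1515 -0.0003  0.0287] [ 0.1356 -0.0088  0.0227]
side grey L 266 [ 0.0703  0.0005 -0.0049] [0.1926 0.0597 0.0314] [0.1282 0.0269 0.011 ]
side grey R 240 [ 0.0705 -0.0518 -0.0049] [ 0.19   -0.0002  0.0428] [ 0.1224 -0.0249  0.0138]
sph [0.1246 0.0009 0.0067]
wrist red L 2807 [0.0918 0.     0.0113] [0.1117 0.0266 0.0326] [0.1017 0.0089 0.0204]
wrist red R 2451 [ 0.092  -0.0239  0.0075] [ 0.1122 -0.      0.0343] [ 0.1021 -0.0086  0.0193]
wrist grey L 2044 [ 0.0701  0.0042 -0.005 ] [0.1108 0.06   0.0336] [0.0924 0.0257 0.0201]
wrist grey R 2819 [ 0.0701 -0.0489 -0.005 ] [ 0.1184 -0.0006  0.034 ] [ 0.0954 -0.0243  0.014 ]
sph [ 0.1175  0.0018 -0.0011]
```

View pics/w5.png

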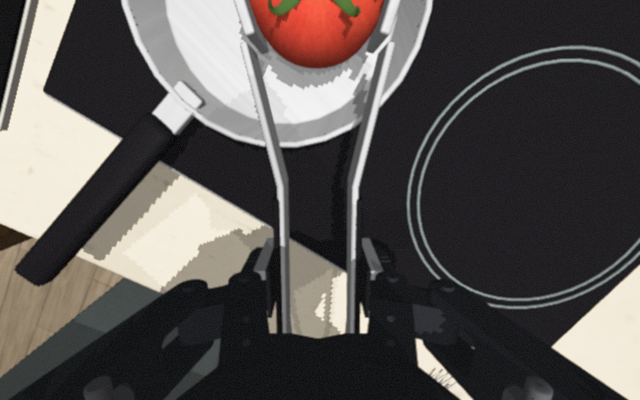

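The tomato is centred between the tips (tool x about 0.122), so I lift.

```bash
python3 - <<'E'
from h import *
p=observe()["eef_pos"]; q0=p.copy()
move_l(p+[0,0,.03],.03); o=observe();print(o["opening"],o["grasp_force"],o["ft_force"].round(1))
move_l(p+[0,0,.13],.06); hold(.8)
o=observe();print(o["opening"],o["grasp_force"],o["ft_force"].round(1),o["time_s"])
im,d,c=snap("side");cv2.imwrite("pics/f.png",cv2.resize(im[60:360,150:550][...,::-1],(800,600)))
W=cloud(d,c);sat=im.max(2).astype(int)-im.min(2);x,y,z=np.moveaxis(W,2,0)
m=(sat>90)&(im[...,0]>im[...,1]*1.6)&(np.hypot(x-.6,y+.05)<.1);P=W[m];print(len(P),P.min(0).round(3),P.max(0).round(3))
E
```

```text
0.039240559152850206 36.212074756622314 [-0.2 -0.1 -2.6]
0.039019194258986666 36.21264159679413 [-0.5 -0.  -2. ] 28.175
244 [ 0.579 -0.07   0.193] [ 0.628 -0.025  0.213]
```

View pics/f.png

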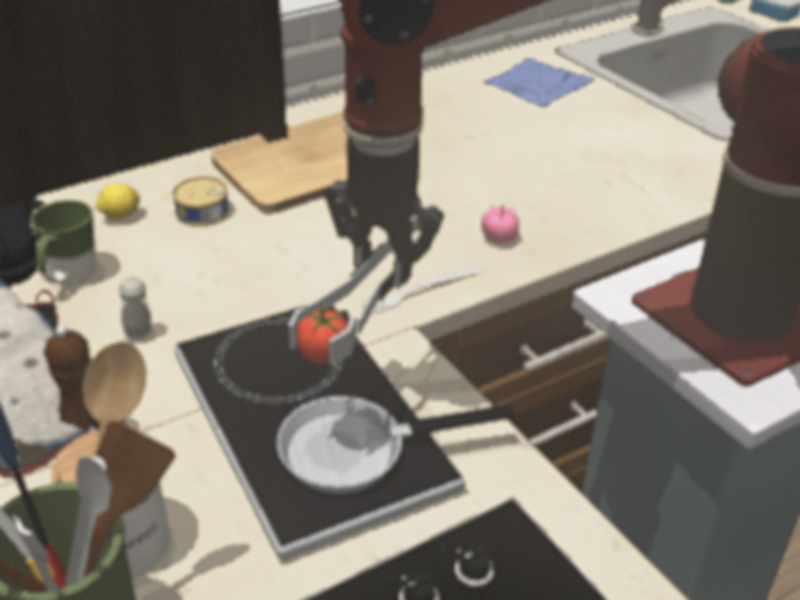

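The tomato hangs in the tongs at (322,335), its middle about 165 mm above the pan's underside, with the pan still on the small ring. I hand in.

```bash
python3 -c "
from plant import *
print(job_done())"
```

```text
the job is handed in; nothing more can be done
None
```

The job is handed in at about 28 s on the robot's clock: the pan stands about 3 mm from the small ring's centre, and the tongs hold the tomato about 13 cm above where it lay, over the pan; the judge's result was not shown.

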